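# Turn a row of spindle parts round onto the empty rack

## Robot

A 6-joint arm with a two-finger parallel gripper is mounted at the origin on the work surface; the furniture and walls round the work are solid. World frame = base frame: x ahead of the robot, y to its left, z up, the work surface at z = 0. Lengths are in m, angles in rad, forces in N, time in s.
With the tool pointing down it reaches from about 0.35 to 0.875 m from the base axis. Payload 15.5 kg.
Tool frame: the origin (TCP) lies between the finger pads; the fingertips stand 19 mm ahead of it and the grasp point (between the pads) is the TCP; z points along the fingers, x is the direction in which the jaws open and shut, and the axes are right-handed (so a half turn about z gives the same grasp; the last joint's range is limited). The gripper opens to 85 mm and grips with 20 to 120 N. Pads are 22 mm wide; open, the fingers measure 114 mm over their backs; the gripper's body (76 mm by 85 mm) begins 54 mm behind the grasp point. The pads swing forward as they close: fully open they stand 13 mm farther back than shut.
Start: joints at [1.143, 0.494, 1.345, -0, 1.302, -0.096], TCP at [0.204, 0.591, 0.25] pointing down, gripper open.
Joint ranges: [-2.91, 2.91], [-0.82, 2.16], [0.22, 2.67], [-1.22, 4.37], [0.12, 2.79], [-3.08, 3.08]. Speed limits (rad/s): [1.89, 1.89, 2.57, 3.01, 3.01, 3.01].

## Interface

Orientations are given as a rotation vector (axis times angle).
In Python, from cell import env gives the robot as it stands. The module is installed in compiled form; this text tells all that it offers. Calls block until the motion is done:
- env.movep(position, orientation): joint-space move of the TCP to a pose.
- env.move_straight(position, velocity=0.15, orientation=None): straight line of the TCP; orientation=None keeps the orientation; velocity is the mean speed in m/s.
- env.goto_joints(angles): joint-space move.
- env.open_gripper() and env.gripper_close(newtons=None): open the fingers fully, or close them until they stop; newtons is the grip in N (None keeps the last).
- env.sleep(seconds).
- env.solve_ik(position, orientation): joint angles nearest the present ones, or None.
- env.read_camera(name): name is "scene" or "side" or "wrist"; returns a dict with "image" (420x560x3 uint8, blue, green, red), "range_z" (420x560 float32, m along the optical axis (not along the pixel's ray), 0 where there is no reading), "camera_matrix" (3x3 intrinsics, pixels), "k1" (the pictures are not rectified: a ray, as slopes to the right and down, at radius r is drawn at 1 + k1 r^2 times it, then the intrinsics apply), "T" (4x4, takes a point from camera to world coordinates); the wrist camera has in their place "tool_from_camera" (4x4, takes a point from camera to tool coordinates, whose origin is the TCP and whose axes are the tool frame's). Camera axes: x right, y up, looking along -z (the intrinsics and any distortion apply to the point x, -y, -z); pixel columns grow to the right and rows downward; lengths in m; the calibration is good to about 2 mm. A picture is of the moment at which its call begins: read the wrist's pose just before it.
A pose or a line that the arm cannot do raises env.MotionError and nothing moves.
- env.close_job(): hands the job in, once; it reports no verdict.
Readings, each from a call of its own:
- env.read_time(): time.
- env.read_q(): joint angles.
- env.read_dq(): joint speeds.
- env.read_joint_efforts(): joint torques, N m.
- env.read_tool_pos(): TCP position.
- env.read_tool_rot(): TCP orientation.
- env.read_contact_force(): force on the tool from outside, world axes, zero at the start.
- env.read_ft_torque(): the same for the moment, N m.
- env.read_finger_gap(): finger opening in m.
Only numpy, scipy, OpenCV 4.12 (cv2) and the standard library are available. Lean on these libraries where they do the work, as an engineer would, in place of code of your own. Each camera call takes 0.05 s, during which the arm holds its last target.

## Task

Four small parts stand on one rack in the order in which they came off the spindle. Move them to the empty rack in the reverse order, ready for refitting: the part that stood at the left end, seen from the robot, goes to the right end, the second from the left becomes the second from the right, and so on, one part in the middle of each seat block, standing as it stood before.

Things in the scene. Friction and masses are not known exactly. Their poses are not given: they have to be found in the camera images.
- loaded_rack: fixed aluminium rail, 40 x 182 x 10 mm, with a row of four seat blocks, a part on each. Origin: middle of its underside, on the bench; x across the rail, away from the robot; y along the row, to the robot's left; z up. Block middles at y = +66, +22, -22, -66 mm; block tops 30 mm above the origin. Which part is where, and which rack is nearer the robot, changes each time.
- empty_rack: the other rack, fixed: same sizes, axes, origin and block places (y = +66, +22, -22, -66 mm, x = 0, tops 30 mm above the origin), its four blocks empty. Both racks stand left of a fixed wrapped spindle (0.82 m tall, 0.15 m wide, axis 0.33 m ahead of the robot and 0.06 m to its left), which the arm must not hit.
- pin: plain steel dowel pin standing upright, 21 mm diameter, 42 mm high, about 0.11 kg, the tallest of the four parts. Origin: centre of its underside, z up.
- steel_spacer: bright steel spacer ring lying flat, 34 mm outside diameter, 12 mm high, with a round hole, about 0.05 kg. Origin: centre of its underside, z up.
- bronze_spacer: bronze spacer ring lying flat, 38 mm outside diameter, 12 mm high, with a round hole, about 0.05 kg. Origin: centre of its underside, z up.
- guide_bush: steel guide bush standing on its flange: flange 34 mm diameter and 8 mm high, above it a neck 25 mm in diameter; 34 mm high in all, about 0.09 kg. Origin: centre of its underside, z up.
- seat_pin: fixed dark steel seat block, 28 mm across the row, 41 mm along it, 20 mm high, bolted on the loaded rack's rail; at the start the dowel pin stands on its middle. Origin: middle of its underside (its top is 20 mm above); x across the row, y along the row to the left, like the rack. It stays where it is, so it marks where in the row the dowel pin stood.
- seat_steel_spacer: fixed dark steel seat block, 28 mm across the row, 41 mm along it, 20 mm high, bolted on the loaded rack's rail; at the start the steel spacer stands on its middle. Origin: middle of its underside (its top is 20 mm above); x across the row, y along the row to the left, like the rack. It stays where it is, so it marks where in the row the steel spacer stood.
- seat_bronze_spacer: fixed dark steel seat block, 28 mm across the row, 41 mm along it, 20 mm high, bolted on the loaded rack's rail; at the start the bronze spacer stands on its middle. Origin: middle of its underside (its top is 20 mm above); x across the row, y along the row to the left, like the rack. It stays where it is, so it marks where in the row the bronze spacer stood.
- seat_guide_bush: fixed dark steel seat block, 28 mm across the row, 41 mm along it, 20 mm high, bolted on the loaded rack's rail; at the start the guide bush stands on its middle. Origin: middle of its underside (its top is 20 mm above); x across the row, y along the row to the left, like the rack. It stays where it is, so it marks where in the row the guide bush stood.
There are look-alikes about, which are no part of the job. There is more than one size of the bronze_spacer; the job needs the largest.

How it is judged:
At the end, for the whole second after the job is handed in: Each part stands upright and still on the empty rack, on the seat block that mirrors its starting place in the row (left end to right end and so on), within 10 mm of the block's middle along and across the row and 4 mm in height (((y of seat_pin in the frame of loaded_rack between 0.051 and 0.081 m and y of pin in the frame of empty_rack between -0.076 and -0.056 m) or (y of seat_pin in the frame of loaded_rack between 0.007 and 0.037 m and y of pin in the frame of empty_rack between -0.032 and -0.012 m) or (y of seat_pin in the frame of loaded_rack between -0.037 and -0.007 m and y of pin in the frame of empty_rack between 0.012 and 0.032 m) or (y of seat_pin in the frame of loaded_rack between -0.081 and -0.051 m and y of pin in the frame of empty_rack between 0.056 and 0.076 m)) and x of pin in the frame of empty_rack between -0.01 and 0.01 m and z of pin in the frame of empty_rack between 0.026 and 0.034 m and angle between each of pin, steel_spacer, bronze_spacer, guide_bush's own z axis and vertical below 0.15 rad and linear speed of each of pin, steel_spacer, bronze_spacer, guide_bush below 0.02 m/s and ((y of seat_steel_spacer in the frame of loaded_rack between 0.051 and 0.081 m and y of steel_spacer in the frame of empty_rack between -0.076 and -0.056 m) or (y of seat_steel_spacer in the frame of loaded_rack between 0.007 and 0.037 m and y of steel_spacer in the frame of empty_rack between -0.032 and -0.012 m) or (y of seat_steel_spacer in the frame of loaded_rack between -0.037 and -0.007 m and y of steel_spacer in the frame of empty_rack between 0.012 and 0.032 m) or (y of seat_steel_spacer in the frame of loaded_rack between -0.081 and -0.051 m and y of steel_spacer in the frame of empty_rack between 0.056 and 0.076 m)) and x of steel_spacer in the frame of empty_rack between -0.01 and 0.01 m and z of steel_spacer in the frame of empty_rack between 0.026 and 0.034 m and ((y of seat_bronze_spacer in the frame of loaded_rack between 0.051 and 0.081 m and y of bronze_spacer in the frame of empty_rack between -0.076 and -0.056 m) or (y of seat_bronze_spacer in the frame of loaded_rack between 0.007 and 0.037 m and y of bronze_spacer in the frame of empty_rack between -0.032 and -0.012 m) or (y of seat_bronze_spacer in the frame of loaded_rack between -0.037 and -0.007 m and y of bronze_spacer in the frame of empty_rack between 0.012 and 0.032 m) or (y of seat_bronze_spacer in the frame of loaded_rack between -0.081 and -0.051 m and y of bronze_spacer in the frame of empty_rack between 0.056 and 0.076 m)) and x of bronze_spacer in the frame of empty_rack between -0.01 and 0.01 m and z of bronze_spacer in the frame of empty_rack between 0.026 and 0.034 m and ((y of seat_guide_bush in the frame of loaded_rack between 0.051 and 0.081 m and y of guide_bush in the frame of empty_rack between -0.076 and -0.056 m) or (y of seat_guide_bush in the frame of loaded_rack between 0.007 and 0.037 m and y of guide_bush in the frame of empty_rack between -0.032 and -0.012 m) or (y of seat_guide_bush in the frame of loaded_rack between -0.037 and -0.007 m and y of guide_bush in the frame of empty_rack between 0.012 and 0.032 m) or (y of seat_guide_bush in the frame of loaded_rack between -0.081 and -0.051 m and y of guide_bush in the frame of empty_rack between 0.056 and 0.076 m)) and x of guide_bush in the frame of empty_rack between -0.01 and 0.01 m and z of guide_bush in the frame of empty_rack between 0.026 and 0.034 m); the robot touches nothing.
It also fails if it takes over 106 s, if anything falls off the work surface, if the arm or the gripper's body presses on something with over 40 N, if the wrist force passes 120 N, or if a joint passes its speed limit or range.

## Working session

There is one attempt and no reset: what is moved stays moved. The work goes in short steps, each a Python script; the robot and the scene stay as the last script left them, time stands still between calls to the robot, and variables do not carry over. Pictures are saved under pics/ and viewed, and the job is handed in when it is done.

```bash
mkdir -p pics; cat > h.py <<'E'
import numpy as np, cv2, pickle
from cell import env
def snap(name, tag):
    p=np.array(env.read_tool_pos()); r=np.array(env.read_tool_rot())
    d=env.read_camera(name)
    d=dict(d); 
    if name=="wrist":
        T=np.eye(4); T[:3,:3]=cv2.Rodrigues(r)[0]; T[:3,3]=p
        d["T"]=T@np.array(d["tool_from_camera"])
    cv2.imwrite(f"pics/{tag}.png", d["image"]); pickle.dump(d,open(f"pics/{tag}.pkl","wb"))
    return d
def ray(d,u,v):
    K=np.array(d["camera_matrix"]); x=(u-K[0,2])/K[0,0]; y=(v-K[1,2])/K[1,1]
    k=d["k1"]; rd=np.hypot(x,y); r=rd
    for _ in range(30): r=rd/(1+k*r*r)
    s=r/rd if rd>0 else 1
    T=np.array(d["T"]); return T[:3,3], T[:3,:3]@np.array([x*s,-y*s,-1.0])
def onz(d,u,v,z):
    o,w=ray(d,u,v); return o+w*(z-o[2])/w[2]
def pt(d,u,v):
    o,w=ray(d,u,v); return o+w*d["range_z"][int(round(v)),int(round(u))]
def tri(ds,uvs):
    A=np.zeros((3,3));b=np.zeros(3)
    for d,(u,v) in zip(ds,uvs):
        o,w=ray(d,u,v); w=w/np.linalg.norm(w);P=np.eye(3)-np.outer(w,w);A+=P;b+=P@o
    return np.linalg.solve(A,b)
def proj(d,X):
    T=np.linalg.inv(np.array(d["T"]));c=T[:3,:3]@np.asarray(X)+T[:3,3]
    a=np.array([c[0]/-c[2],-c[1]/-c[2]]);a=a*(1+d["k1"]*(a@a));K=np.array(d["camera_matrix"])
    return K[0,0]*a[0]+K[0,2],K[1,1]*a[1]+K[1,2]
E
python3 - <<'E'
from h import *
print(env.read_time())
for n in ["scene","side","wrist"]:
    d=snap(n,n+"0"); print(n,d["camera_matrix"],d["k1"],np.round(d["T"],3))
print(env.read_tool_pos(),env.read_tool_rot(),env.read_finger_gap(),env.read_time())
E
```

```text
0.0
scene [[508.52580639   0.         288.10165953]
 [  0.         508.52580639 211.32077282]
 [  0.           0.           1.        ]] -0.05928200981932778 [[ 0.151  0.797 -0.584 -0.101]
 [-0.988  0.112 -0.103  0.207]
 [-0.016  0.593  0.805  0.735]
 [ 0.     0.     0.     1.   ]]
side [[489.58700231   0.         284.82462328]
 [  0.         489.58700231 207.46553072]
 [  0.           0.           1.        ]] -0.16041874470580253 [[-0.658 -0.557  0.506  0.849]
 [ 0.753 -0.477  0.454  0.693]
 [-0.012  0.68   0.733  0.692]
 [ 0.     0.     0.     1.   ]]
wrist [[293.92040067   0.         276.03483635]
 [  0.         293.92040067 211.97378815]
 [  0.           0.           1.        ]] -0.05170826965362298 [[ 0.325 -0.897 -0.299  0.125]
 [ 0.946  0.308  0.104  0.618]
 [-0.002 -0.317  0.948  0.373]
 [ 0.     0.     0.     1.   ]]
[0.20349541 0.59069485 0.24984002] [ 2.55744711e+00  1.82380079e+00 -1.19533565e-03] 0.08517931364715552 0.15
```

View pics/scene0.png

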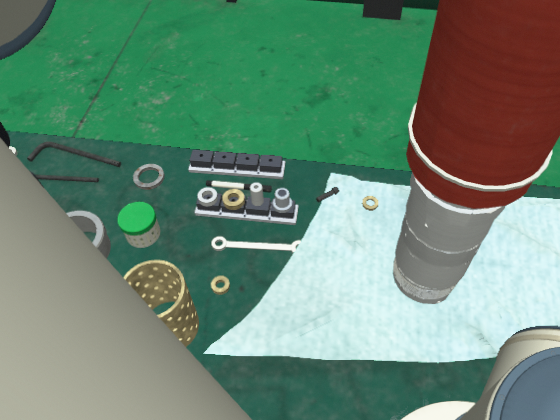

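View pics/side0.png

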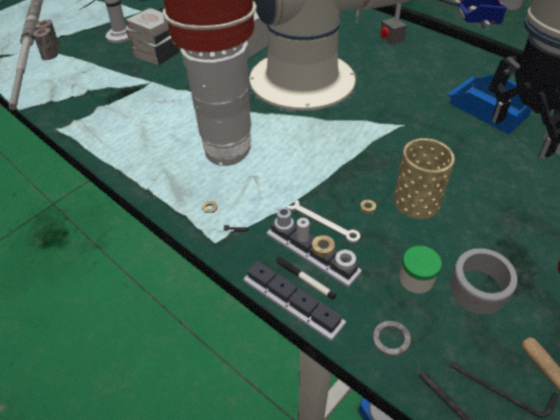

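View pics/wrist0.png

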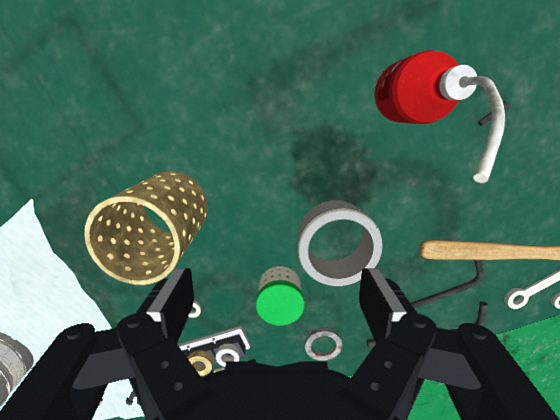

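Scene: the near rack (around 246,205) is loaded, in order from the left: steel spacer (208,197), bronze spacer (233,199), pin (256,190), bush (282,198). The far rack (237,163) is empty, and a screwdriver lies between them. The small bronze rings at (220,285) and (370,202) are look-alikes. I'll enlarge.

```bash
python3 - <<'E'
from h import *
L=lambda t:pickle.load(open(f"pics/{t}.pkl","rb"))
s=L("scene0");e=L("side0")
def crop(d,x0,y0,x1,y1,k,t):
    im=cv2.resize(d["image"][y0:y1,x0:x1],None,fx=k,fy=k,interpolation=cv2.INTER_CUBIC)
    for i in range(x0,x1,10):
        cv2.line(im,((i-x0)*k,0),((i-x0)*k,6),(0,255,255),1); cv2.putText(im,str(i),((i-x0)*k,16),0,.33,(0,255,255),1)
    for i in range(y0,y1,10):
        cv2.line(im,(0,(i-y0)*k),(6,(i-y0)*k),(0,255,255),1); cv2.putText(im,str(i),(8,(i-y0)*k+4),0,.33,(0,255,255),1)
    cv2.imwrite(f"pics/{t}.png",im)
crop(s,180,140,305,230,6,"c_scene0")
crop(e,240,195,370,345,4,"c_side0")
for n,u,v in [("steel",208,201),("bronze",233,205),("pin",256,187),("bush",282,193)]: print(n,np.round(pt(s,u,v),4))
for n,u,v in [("E",202,157),("E",270,163)]: print(n,np.round(pt(s,u,v),4))
E
```

```text
steel [0.4042 0.4362 0.0422]
bronze [0.4014 0.3913 0.0427]
pin [0.4289 0.3549 0.0641]
bush [0.4222 0.3091 0.064 ]
E [0.5138 0.4773 0.0294]
E [0.5149 0.3473 0.031 ]
```

View pics/c_scene0.png

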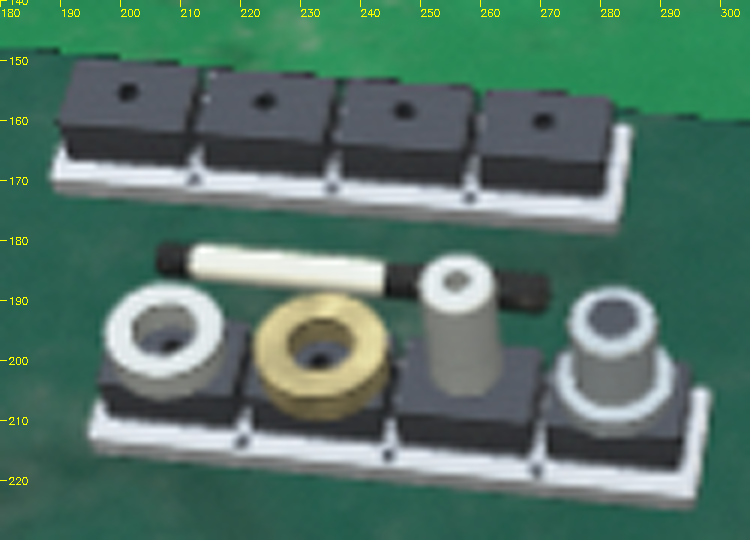

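View pics/c_side0.png

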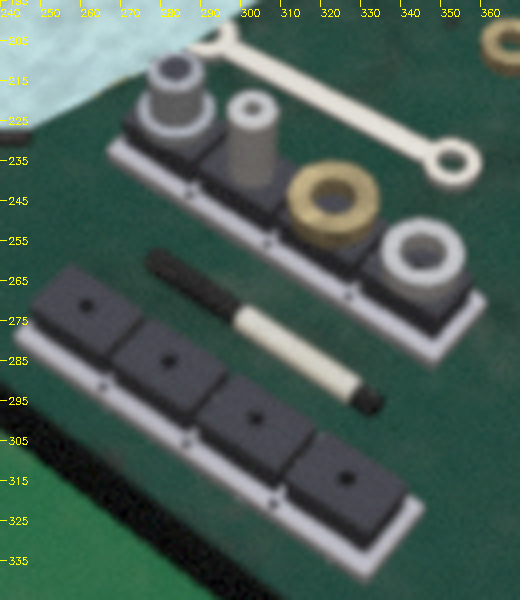

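```bash
python3 - <<'E'
from h import *
L=lambda t:pickle.load(open(f"pics/{t}.pkl","rb"))
s=L("scene0");e=L("side0")
S=[(128,92),(264,101),(404,111),(543,121),(164,330),(321,343),(457,281),(613,318)]
E=[(347,478),(256,418),(169,361),(87,305),(423,256),(333,199),(252,109),(175,68)]
N="e1 e2 e3 e4 steel bronze pin bush".split()
for n,a,b in zip(N,S,E):
    a=(180+a[0]/6,140+a[1]/6);b=(240+b[0]/4,195+b[1]/4)
    X=tri([s,e],[a,b]); pa=proj(s,X);pb=proj(e,X)
    z=X[2]; print(n,np.round(X,4),"res",np.round(np.subtract(pa,a),1),np.round(np.subtract(pb,b),1), "scene",np.round(onz(s,*a,z)[:2],4),"side",np.round(onz(e,*b,z)[:2],4))
E
```

```text
e1 [0.5185 0.4798 0.0288] res [ 0.1 -0. ] [0.1 0. ] scene [0.5184 0.4799] side [0.5185 0.4796]
e2 [0.5204 0.4359 0.029 ] res [ 0.2 -0.1] [0.2 0.1] scene [0.5202 0.4362] side [0.5206 0.4355]
e3 [0.5224 0.3917 0.0287] res [ 0.1 -0. ] [0.1 0. ] scene [0.5223 0.3919] side [0.5225 0.3914]
e4 [0.5239 0.3478 0.029 ] res [ 0.1 -0.1] [0.1 0. ] scene [0.5238 0.348 ] side [0.524  0.3476]
steel [0.4196 0.4418 0.0386] res [ 0. -0.] [0. 0.] scene [0.4196 0.4418] side [0.4196 0.4417]
bronze [0.4207 0.3949 0.0394] res [ 0. -0.] [0. 0.] scene [0.4206 0.395 ] side [0.4207 0.3949]
pin [0.4248 0.3532 0.07  ] res [ 0.1 -0.1] [0.2 0. ] scene [0.4246 0.3534] side [0.4249 0.353 ]
bush [0.4234 0.3087 0.0628] res [ 0.1 -0.1] [0.1 0. ] scene [0.4233 0.309 ] side [0.4235 0.3085]
```

```bash
cat >> h.py <<'E'
def rot(yaw):  # tool down, tool x at world angle yaw
    c,s=np.cos(yaw),np.sin(yaw)
    return cv2.Rodrigues(np.array([[c,s,0],[s,-c,0],[0,0,-1.0]]))[0].ravel()
E
python3 - <<'E'
from h import *
L=lambda t:pickle.load(open(f"pics/{t}.pkl","rb"))
s=L("scene0");w=L("wrist0")
Ti=np.linalg.inv(np.array(w["T"])); tf=np.array(w["tool_from_camera"])
for u,v in [(180,280),(186,275),(186,285),(172,300),(160,310),(370,275),(366,280),(390,300)]:
    X=pt(w,u,v); print("tool",u,v,np.round((tf@Ti@np.append(X,1))[:3],4))
for u,v in [(208,184),(215,184),(235,185),(240,185),(250,187),(270,189),(240,243),(297,246)]: print("scene",u,v,np.round(pt(s,u,v),4))
for yaw in [0.035,0.035+np.pi,0.035-np.pi]:
  for p in [(.42,.442,.16),(.4235,.309,.16),(.4235,.309,.04),(.524,.348,.04),(.5185,.48,.04)]:
    q=env.solve_ik(list(p),rot(yaw)); print(round(yaw,2),p,None if q is None else np.round(q,3))
E
```

```text
tool 180 280 [-0.0434 -0.0125 -0.0082]
tool 186 275 [-0.0428 -0.0111 -0.0015]
tool 186 285 [-0.0432 -0.0058 -0.0018]
tool 172 300 [-0.0426 -0.0116 -0.0221]
tool 160 310 [-0.0445 -0.0126 -0.03  ]
tool 370 275 [ 0.0437 -0.0125 -0.0037]
tool 366 280 [ 0.0428 -0.0085 -0.0015]
tool 390 300 [ 0.0462 -0.0122 -0.0228]
scene 208 184 [0.4666 0.4566 0.0098]
scene 215 184 [0.4669 0.4431 0.0117]
scene 235 185 [0.4697 0.4058 0.0116]
scene 240 185 [0.4694 0.3962 0.0136]
scene 250 187 [0.4217 0.3633 0.0715]
scene 270 189 [0.471  0.3406 0.0094]
scene 240 243 [0.3497 0.3715 0.0065]
scene 297 246 [0.361  0.275  0.0009]
0.04 (0.42, 0.442, 0.16) [0.713 0.569 1.486 0.    1.087 0.678]
0.04 (0.4235, 0.309, 0.16) [0.516 0.467 1.699 0.    0.975 0.481]
0.04 (0.4235, 0.309, 0.04) [0.516 0.661 1.789 0.    0.692 0.481]
0.04 (0.524, 0.348, 0.04) [0.491 0.75  1.517 0.    0.875 0.456]
0.04 (0.5185, 0.48, 0.04) [0.662 0.829 1.299 0.    1.014 0.627]
3.18 (0.42, 0.442, 0.16) [ 0.713  0.569  1.486 -0.     1.087 -2.464]
3.18 (0.4235, 0.309, 0.16) [ 0.516  0.467  1.699 -0.     0.975 -2.66 ]
3.18 (0.4235, 0.309, 0.04) [ 0.516  0.661  1.789 -0.     0.692 -2.66 ]
3.18 (0.524, 0.348, 0.04) [ 0.491  0.75   1.517 -0.     0.875 -2.685]
3.18 (0.5185, 0.48, 0.04) [ 0.662  0.829  1.299 -0.     1.014 -2.514]
-3.11 (0.42, 0.442, 0.16) [ 0.713  0.569  1.486 -0.     1.087 -2.464]
-3.11 (0.4235, 0.309, 0.16) [ 0.516  0.467  1.699 -0.     0.975 -2.66 ]
-3.11 (0.4235, 0.309, 0.04) [ 0.516  0.661  1.789 -0.     0.692 -2.66 ]
-3.11 (0.524, 0.348, 0.04) [ 0.491  0.75   1.517 -0.     0.875 -2.685]
-3.11 (0.5185, 0.48, 0.04) [ 0.662  0.829  1.299 -0.     1.014 -2.514]
```

The pads open at about tool z = 0 to 5 mm, so tips sit 19 mm ahead when shut, as the text says. I'll grip across the row. The first cycle is the steel spacer to the right end; I'll check after the lift and check the spindle clearance.

```bash
cat >> h.py <<'E'
YAW=0.037
P=dict(steel=(.4196,.4418,.038),bronze=(.4212,.3955,.038),pin=(.4240,.3530,.055),bush=(.4236,.3088,.061))
EM=[(.5185,.4798),(.5204,.4359),(.5222,.3917),(.5239,.3478)]
def st(m): print(m,"t",round(env.read_time(),2),"p",np.round(env.read_tool_pos(),4),"gap",round(env.read_finger_gap(),4),"F",np.round(env.read_contact_force(),1))
HZ=.14
def pick(n):
    x,y,z=P[n]
    env.movep([x,y,HZ],rot(YAW)); st("hover")
    env.move_straight([x,y,z],velocity=.08); st("down")
    env.gripper_close(40); st("closed")
    env.move_straight([x,y,HZ],velocity=.12); st("lift")
def place(n,i):
    x,y=EM[i]; z=P[n][2]+.0008
    env.move_straight([x,y,HZ],velocity=.15); st("over")
    env.move_straight([x,y,z],velocity=.06); st("down")
    env.open_gripper(); st("open")
    env.move_straight([x,y,HZ],velocity=.12); st("up")
E
python3 - <<'E'
from h import *
x,y,z=P["steel"]
env.movep([x,y,.2],rot(YAW)); st("hi")
snap("wrist","w1"); snap("side","s1")
E
```

```text
hi t 1.19 p [0.4191 0.4424 0.2002] gap 0.0856 F [-0.7  0.6  0. ]
```

View pics/w1.png

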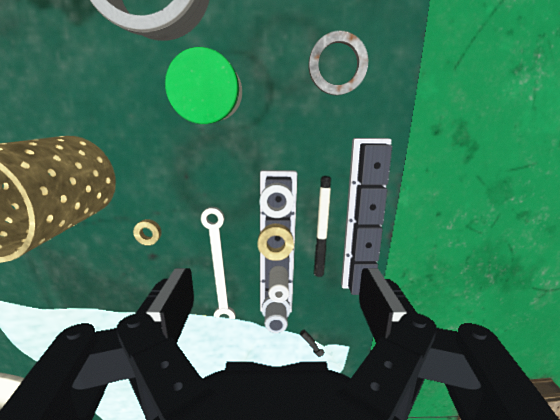

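View pics/s1.png

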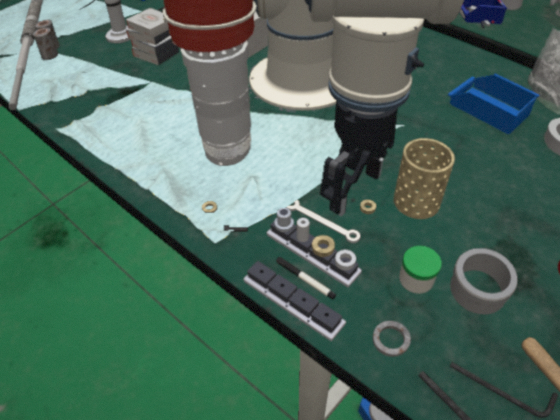

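Wrist view: the steel ring is at (277,199), the bronze at (277,243), and the row runs vertically between the fingers. I'll cross-check those positions against the fixed cameras.

```bash
python3 - <<'E'
from h import *
w=pickle.load(open("pics/w1.pkl","rb")); s=pickle.load(open("pics/s1.pkl","rb"))
for n,u,v,z in [("steel",277.5,200,.041),("bronze",277,243,.041),("pin",279,295,.072),("bush",276,324,.064),("e1",377.5,166,.03),("e2",373,206,.03),("e3",369.5,245,.03)]:
    print(n,np.round(onz(w,u,v,z),4), np.round(proj(w,P[n]),1) if n in P else "")
im=cv2.resize(w["image"][130:340,230:410],None,fx=3,fy=3,interpolation=2)[:600]; cv2.imwrite("pics/c_w1.png",im)
print(proj(s,[.4191,.4424,.2]))
E
```

```text
steel [0.4189 0.4427 0.041 ] [278.2 200. ]
bronze [0.4203 0.3957 0.041 ] [277.8 242. ]
pin [0.424  0.3529 0.072 ] [278.8 285.6]
bush [0.4227 0.3106 0.064 ] [276.7 323.5]
e1 [0.5182 0.4793 0.03  ] 
e2 [0.5196 0.4371 0.03  ] 
e3 [0.5224 0.3922 0.03  ] 
(np.float64(355.4889195740367), np.float64(190.51527678874692))
```

View pics/c_w1.png

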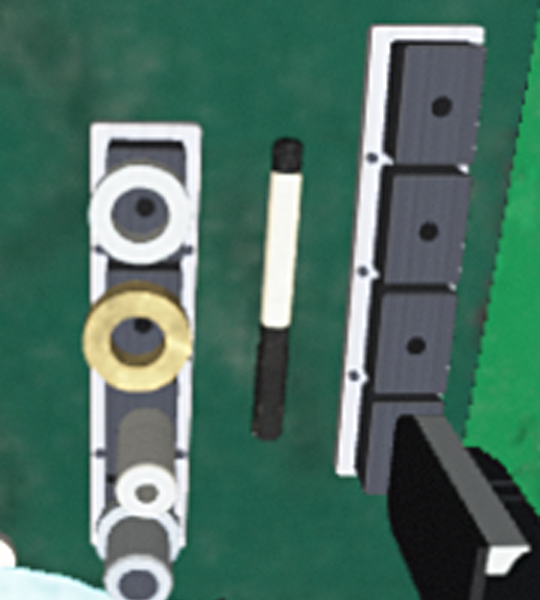

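All three cameras agree to about 1 mm. Picking the steel spacer.

```bash
python3 - <<'E'
from h import *
pick("steel")
x,y=EM[3]
env.move_straight([x,y,HZ],velocity=.12); st("over")
snap("side","s2"); snap("scene","sc2")
E
```

```text
hover t 1.64 p [0.4187 0.4421 0.1399] gap 0.0855 F [0.4 0.5 0.7]
down t 3.07 p [0.4198 0.442  0.0385] gap 0.0851 F [ 0.1 -0.3 -0.7]
closed t 3.61 p [0.4197 0.4418 0.0383] gap 0.032 F [-0.4 -1.3  4.9]
lift t 4.61 p [0.4193 0.4415 0.1393] gap 0.0325 F [-0.5  0.4 -1.1]
over t 5.92 p [0.5234 0.3483 0.14  ] gap 0.0318 F [0.6 0.2 0.9]
```

View pics/s2.png

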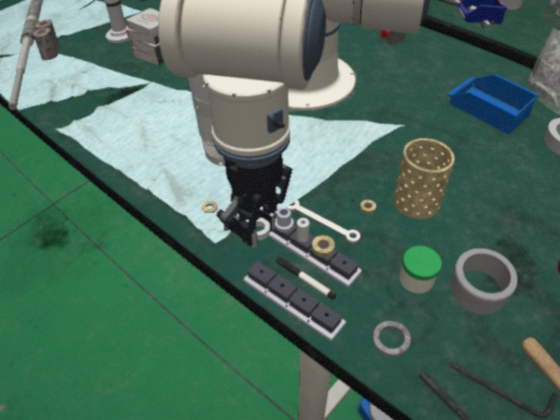

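View pics/sc2.png

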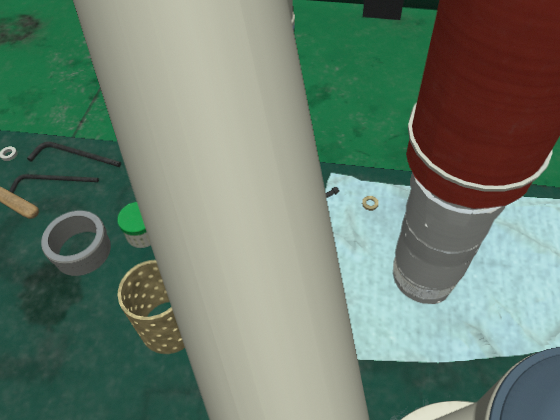

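The ring is held (visible at (262,228) in the side view), and the forearm is well left of the spindle. Placing it.

```bash
python3 - <<'E'
from h import *
place("steel",3)
pick("bronze")
snap("side","s3");snap("wrist","w3")
E
```

```text
over t 6.28 p [0.5237 0.348  0.14  ] gap 0.0322 F [ 0.2 -0.  -0.2]
down t 8.11 p [0.524  0.3479 0.0391] gap 0.0321 F [ 1.   0.1 -0.5]
open t 8.68 p [0.5239 0.3478 0.0388] gap 0.0854 F [ 0.2 -0.4  0.4]
up t 9.67 p [0.5235 0.3476 0.1393] gap 0.0852 F [-0.   0.1 -0.4]
hover t 10.19 p [0.4203 0.3958 0.1395] gap 0.0856 F [ 0.4 -0.6 -1.1]
down t 11.62 p [0.4215 0.3957 0.0385] gap 0.0857 F [-0.1  0.3  0.6]
closed t 12.12 p [0.4212 0.3955 0.0383] gap 0.0363 F [-1.1  0.3  5.5]
lift t 13.12 p [0.4208 0.3952 0.1394] gap 0.0359 F [-0.6  0.6 -1.1]
```

View pics/s3.png

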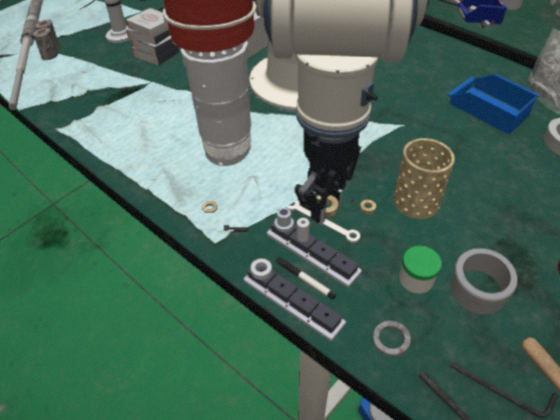

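View pics/w3.png

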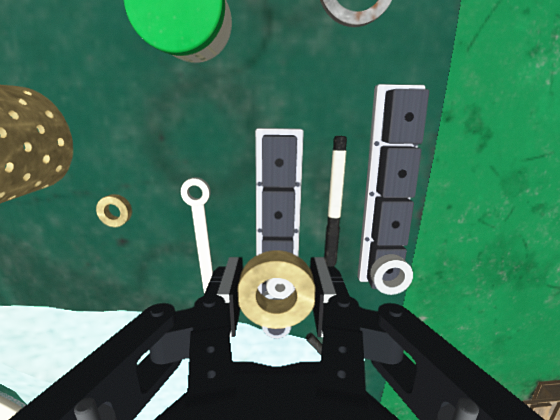

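The steel ring stands on the right-end block (side view 261,267). The bronze ring is held level and centred. Next: place the bronze, then pick the pin.

```bash
python3 - <<'E'
from h import *
place("bronze",2)
pick("pin")
snap("side","s4");snap("wrist","w4")
E
```

```text
over t 14.05 p [0.5214 0.3916 0.1397] gap 0.0361 F [ 0.3 -0.4 -0.8]
down t 15.88 p [0.5224 0.3918 0.0391] gap 0.0362 F [ 1.3  0.1 -0.8]
open t 16.43 p [0.5222 0.3917 0.0388] gap 0.0852 F [ 0.5 -0.   0. ]
up t 17.42 p [0.5218 0.3915 0.1392] gap 0.0859 F [-0.3  0.1 -0.1]
hover t 17.92 p [0.4233 0.3528 0.1397] gap 0.0855 F [0.2 0.  0.6]
down t 19.12 p [0.4242 0.3532 0.0554] gap 0.0853 F [ 0.4  1.1 -0.5]
closed t 19.73 p [0.424  0.3531 0.0552] gap 0.0202 F [-0.8  0.3  5.4]
lift t 20.59 p [0.4237 0.3528 0.1394] gap 0.0202 F [-0.5 -0.2 -0.8]
```

View pics/s4.png

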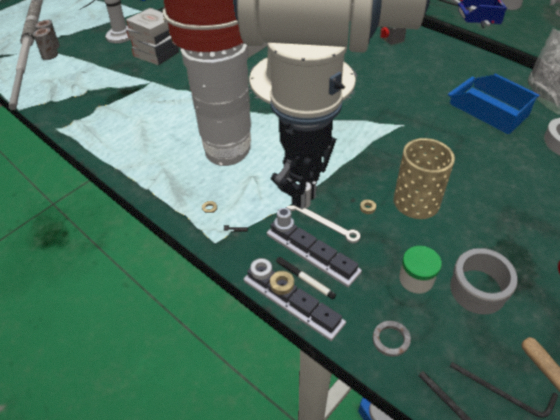

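View pics/w4.png

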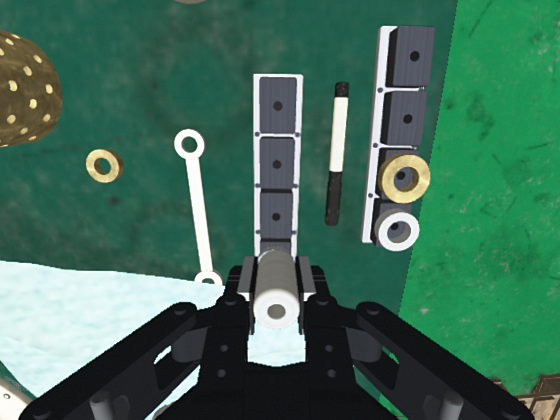

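The bronze ring stands on the third block, and the pin is held upright. Continuing with the pin and then the bush.

```bash
python3 - <<'E'
from h import *
place("pin",1)
pick("bush")
snap("side","s5");snap("wrist","w5")
E
```

```text
over t 21.69 p [0.5198 0.4354 0.1397] gap 0.0198 F [ 0.1 -0.2 -0.9]
down t 23.24 p [0.5206 0.436  0.0562] gap 0.0198 F [-0.   0.  -0.6]
open t 23.89 p [0.5204 0.4359 0.0558] gap 0.0856 F [ 0.  -0.1 -0.2]
up t 24.74 p [0.52   0.4356 0.1393] gap 0.0854 F [ 0.  -0.  -0.5]
hover t 25.43 p [0.4237 0.3087 0.1398] gap 0.0854 F [0.2 0.8 0.4]
down t 26.57 p [0.4238 0.3089 0.0614] gap 0.0857 F [0.5 1.1 0.5]
closed t 27.15 p [0.4237 0.3088 0.0613] gap 0.0236 F [-0.9 -1.5  7.2]
lift t 27.96 p [0.4233 0.3086 0.1395] gap 0.0231 F [-0.5 -0.6 -1.7]
```

View pics/s5.png

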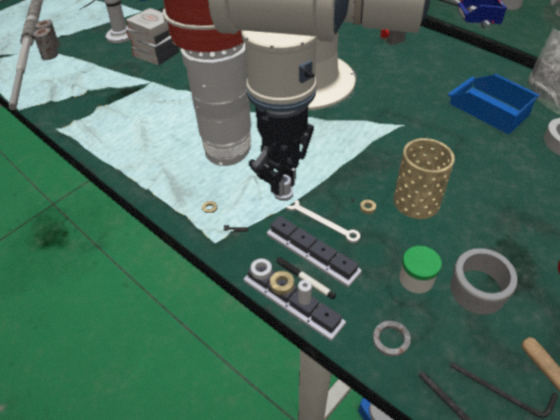

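View pics/w5.png

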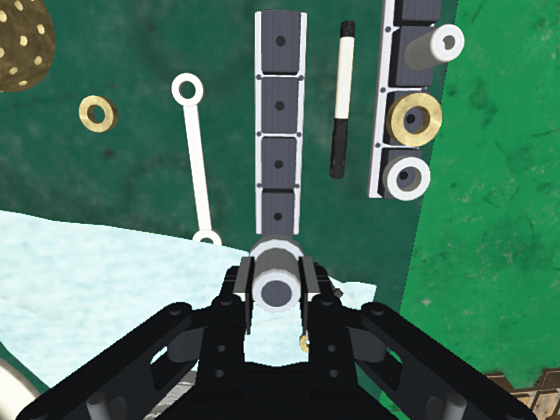

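The pin stands on the second block, and the bush is held upright. Placing the bush, then backing off and checking from all cameras.

```bash
python3 - <<'E'
from h import *
place("bush",0)
env.movep([.30,.50,.25],rot(YAW)); st("away")
a=snap("scene","sc6");b=snap("side","s6")
k=6
cv2.imwrite("pics/c_sc6.png",cv2.resize(a["image"][130:220,180:305],None,fx=6,fy=6,interpolation=2))
cv2.imwrite("pics/c_s6.png",cv2.resize(b["image"][240:345,235:355],None,fx=5,fy=5,interpolation=2))
E
```

```text
over t 29.51 p [0.5182 0.4793 0.1399] gap 0.0233 F [ 0.2 -0.5 -0.1]
down t 30.96 p [0.5187 0.4799 0.0622] gap 0.0234 F [-0.2 -0.6 -1. ]
open t 31.58 p [0.5185 0.4798 0.0618] gap 0.0855 F [-0.   0.2  0. ]
up t 32.38 p [0.5182 0.4795 0.1393] gap 0.0857 F [0.1 0.8 0.2]
away t 33.35 p [0.301  0.5    0.2493] gap 0.0853 F [ 0.4  0.8 -0.4]
```

View pics/c_sc6.png

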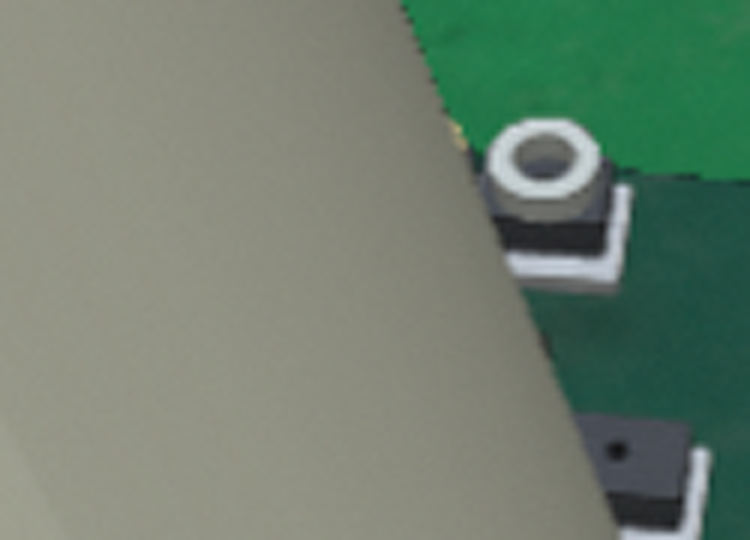

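View pics/c_s6.png

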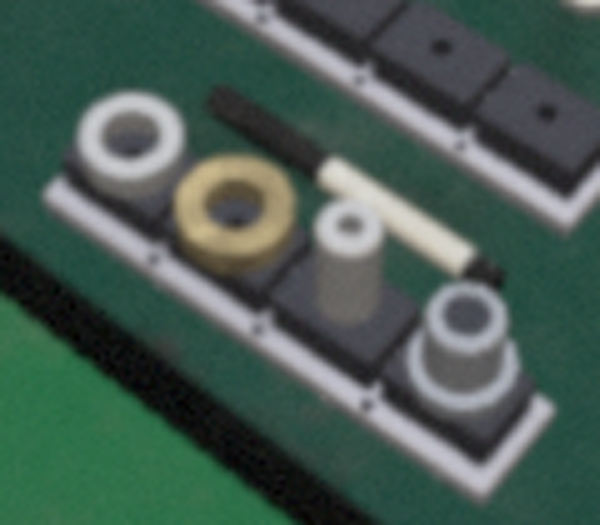

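All four stand upright in the side view. The arm hides the scene view, so I'll go back to the start pose and measure.

```bash
python3 - <<'E'
from h import *
env.goto_joints([1.143,.494,1.345,0,1.302,-.096]); st("home")
a=snap("scene","sc7");b=snap("side","s7")
cv2.imwrite("pics/c_sc7.png",cv2.resize(a["image"][130:220,180:305],None,fx=6,fy=6,interpolation=2))
E
```

```text
home t 34.42 p [0.2048 0.5909 0.2498] gap 0.0854 F [0.3 0.5 0. ]
```

View pics/c_sc7.png

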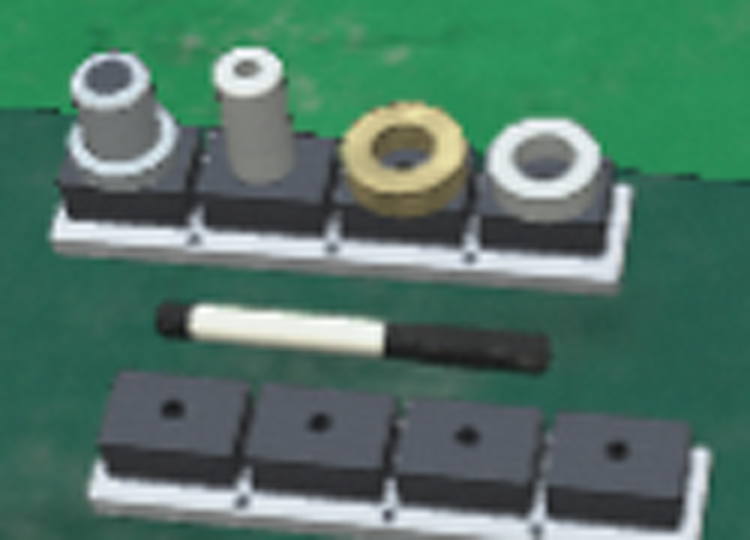

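Scene crop (×6, origin 180,130): bush top (109,77), pin top (247,70), bronze top (404,146), steel top (544,157). I'll triangulate these with the side crop (×5, origin 235,240).

```bash
python3 - <<'E'
from h import *
L=lambda t:pickle.load(open(f"pics/{t}.pkl","rb"))
a=L("sc7");b=L("s7")
for n,s,e,i in [("bush",(109,77),(467,315),0),("pin",(247,70),(350,226),1),("bronze",(404,146),(235,207),2),("steel",(544,157),(131,137),3)]:
    X=tri([a,b],[(180+s[0]/6,130+s[1]/6),(235+e[0]/5,240+e[1]/5)])
    print(n,np.round(X,4),"off mm",np.round((X[:2]-EM[i])*1e3,1))
env.close_job()
E
```

```text
bush [0.5182 0.4804 0.0627] off mm [-0.3  0.6]
pin [0.5201 0.4364 0.0698] off mm [-0.3  0.5]
bronze [0.5227 0.3912 0.0397] off mm [ 0.5 -0.5]
steel [0.5242 0.3473 0.0397] off mm [ 0.3 -0.5]
the job is handed in; nothing more can be done
```

I moved all four parts to the empty rack in reverse order and handed the job in. From the left it now reads guide bush, dowel pin, bronze spacer, steel spacer. The arm's clock read about 34 s at the last check.

- **Position:** my last two-camera measurement puts each part within about 1 mm of its block's middle, along and across the row.
- **Upright:** both fixed cameras showed all four parts upright.
- **Height:** measured top heights read 1–2 mm below the nominal values. They read the same before the move, so I put this down to calibration bias.
- **Grip readings:** while holding a part, the finger opening read 1–2 mm under its nominal diameter, but nothing slipped.
- **Clearance:** the arm was back at its start pose and clear of everything. The most I read on the tool was about 7 N, while closing on the bush. The look-alike bronze rings were left alone.

No check failed.

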